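Call the technician and point out the red-capped sample

ROBOT

A 7-joint arm with a two-finger parallel gripper is mounted at the origin on the work surface. World frame = base frame: x ahead of the robot, y to its left, z up, the work surface at z = 0. Lengths are in m, angles in rad, forces in N, time in s.
With the tool pointing down it reaches from about 0.4 to 0.85 m from the base axis. Payload 10.4 kg.
Tool frame: the origin (TCP) lies between the finger pads, 19 mm behind the fingertips; this is the grasp point; z points along the fingers, y is the line along which they close (so a half turn about z gives the same grasp; the last joint's range is limited). The gripper opens to 85 mm and grips with 20 to 120 N. Pads are 22 mm wide; open, the fingers measure 114 mm over their backs; the gripper's body (76 mm by 85 mm) begins 54 mm behind the grasp point. The pads swing forward as they close: fully open they stand 13 mm farther back than shut.
Start: joints at [-1.165, 0.332, -0.065, 1.46, 0.022, 1.35, -0.088], TCP at [0.26, 0.568, 0.25] pointing down, gripper open.
Joint ranges: [-2.6, 2.6], [-0.5, 2.12], [-1.47, 1.34], [0.16, 2.42], [-1.27, 4.41], [0.06, 2.06], [-2.6, 2.6]. Speed limits (rad/s): [2.22, 2.22, 2.79, 2.79, 3.14, 3.14, 3.14].

INTERFACE

Orientations are given as a unit quaternion [x, y, z, w].
In Python, from workcell import manip, viewer gives the robot as it stands.
- The arm moves only by the tool arm_command, never from a script. Its argument "series" is text: rows parted by semicolons, each of 5 numbers parted by spaces: the closure, from 0 (fully open) to 1 (shut), then the shift along the tool's x, y, z normalised to -1 to 1, where 1 is 0.4 m, then the turn about the tool's z normalised to -1 to 1, where 1 is 180 degrees. In form: jaw tx ty tz spin; .... A call has exactly 10 rows; each row shifts and turns the commanded pose from where the row before left it, along the tool's axes as they then stand; what a row does not reach is not made up. A row lasts 1/8 s, in which the tool goes at most 62.5 mm and 10.7 degrees, less where a joint would pass 70% of its speed; a pose out of reach is approached as far as the arm can. A call with a number of a shift or a turn outside -1 to 1 is refused whole. A call with a gripper value outside its range is refused whole. The fingers move at their own pace and stop on an object; "newtons" is the grip in N (left out, the last holds). Time passes only in rows, so rows that do not move let the fingers close, or fill a call up. It gives the time, the measured TCP pose, the force, the opening and the grip force at its end, in the units of the state.
- manip.get_obs(): the state, without advancing time (a new reading comes with each control period).
- viewer.camera(name): name is "scene" or "top" or "wrist"; returns a dict with "pixels" (400x640x3 uint8, red, green, blue), "intrinsics" (3x3 intrinsics, pixels), "D" ([k1, k2, p1, p2, k3] as OpenCV has them; the pictures are not rectified), "extrinsics" (4x4, takes a point from world to camera coordinates). Camera axes: x right, y up, looking along -z (the intrinsics and any distortion apply to the point x, -y, -z); pixel columns grow to the right and rows downward; lengths in m; the calibration is good to about 2 mm. A picture is of the moment at which its call begins. There is no depth.
- manip.hand_in(): hands the job in; it is judged then, once.
The state is a dict: "clock": time; "joint_pos": joint angles; "joint_velocities": joint speeds; "tau": joint torques, N m; "position": TCP position; "ee_rot": TCP orientation; "ft_force": force on the tool from outside, world axes, zero at the start; "torque": the same for the moment, N m; "grip_width": opening from 0.0 (shut) to 1.0 (fully open); "grasp_force": force on a finger pad.
Only numpy, scipy, OpenCV 4.12 (cv2) and the standard library are available. Lean on these libraries where they do the work, as an engineer would, in place of code of your own. Each camera call takes 0.05 s, during which the arm holds its last target. There are 200 camera calls.

TASK

Press the green call button all the way in and let it go, leaving the yellow one alone; then show which sample is meant by pointing straight down at the tube with the red cap, the fingertips centred a couple of centimetres above its cap. Hold still there for about two seconds and finish still pointing, having touched no tube, nor the rack, nor the bottle.

Things in the scene. Friction and masses are not known exactly. Their poses are not given: they have to be found in the camera images.
- red_tube: Sample tube standing upright in a rack hole: clear, 16 mm diameter, 100 mm tall in all, with a red cap 20 mm in diameter and 18 mm high on top. Origin at the centre of its underside, z up the tube. Loose, 15 to 40 g, fits its hole with about 1 mm of play all round. The only red-capped tube in the rack; it can stand in any of the four occupied holes.
- red_tube_cap (a point): Centre of the top face of the red cap, 100 mm above the tube's underside, about 110 mm above the table.
- blue_tube_a: Sample tube standing upright in a rack hole: clear, 16 mm diameter, 100 mm tall in all, with a blue cap 20 mm in diameter and 18 mm high on top. Origin at the centre of its underside, z up the tube. Loose, 15 to 40 g, fits its hole with about 1 mm of play all round. Leave alone.
- blue_tube_b: Sample tube standing upright in a rack hole: clear, 16 mm diameter, 100 mm tall in all, with a blue cap 20 mm in diameter and 18 mm high on top. Origin at the centre of its underside, z up the tube. Loose, 15 to 40 g, fits its hole with about 1 mm of play all round. Leave alone.
- white_tube: Sample tube standing upright in a rack hole: clear, 16 mm diameter, 100 mm tall in all, with a white cap 20 mm in diameter and 18 mm high on top. Origin at the centre of its underside, z up the tube. Loose, 15 to 40 g, fits its hole with about 1 mm of play all round. Leave alone.
- rack: Fixed grey rack block, 104 x 152 x 45 mm (x, y, z), with six holes in 2 rows of 3, 48 mm apart, hole floor 10 mm above the table; four hold tubes, two are empty. Origin at the centre of its underside, z up.
- call (a joint): Travel of the green push button in m: 0 is out, 0.006 is fully in (downward). Spring return, fully in takes 5 N.
- call_top (a point): Centre of the top face of the green call button, a round cap 36 mm in diameter that is pressed straight down, in a black collar on a fixed white box, 70 x 70 x 40 mm; this point is about 62 mm above the table and 10 mm above the collar.
- pause (a joint): Travel of the yellow push button in m, like the green one. It pauses the sampler: leave alone.
- pause_top (a point): Centre of the top face of the yellow button, same make and size as the green one; the two can be in either place, at least 80 mm apart.
- bottle: Loose clear bottle, 60 mm diameter, 140 mm tall, white cap, about 0.3 kg, standing on the table beyond the buttons. Origin at the centre of its underside. Leave alone.
Things that resemble listed ones, but are neither listed nor needed, are in the scene too. Leave any orange look-alike of the part that bears call alone.

How it is judged:
On the way, in this order (a step that is already met when the one before it is completed fails the run):
1. the green button is pressed in (value of joint call above 0.0042 m), for 0.1 s.
2. the tool points straight down at the red cap, close above it, and dwells, with the green button let go (horizontal distance between the grasp point and red_tube_cap below 0.016 m and z of the grasp point in the frame of red_tube_cap between 0.005 and 0.07 m and (angle between the grasp point's own z axis and vertical below 0.35 rad or angle between the grasp point's own z axis and vertical above 2.79 rad) and value of joint call below 0.0015 m), for 1.6 s.
At the end, for the whole second after the job is handed in: The tool points straight down (within 20 degrees) at the red cap, touching nothing: tool point within 16 mm sideways of the cap's centre and under 70 mm above its top. Both buttons are out, all tubes are upright in their holes, and no tube or bottle has moved more than 12 mm (all of step 2 and value of joint pause below 0.0015 m and linear speed of red_tube below 0.02 m/s and distance of each of red_tube, blue_tube_a, blue_tube_b, white_tube, bottle from where it was at the start of the episode below 0.012 m and angle between each of red_tube, blue_tube_a, blue_tube_b, white_tube's own z axis and vertical below 0.15 rad).
It fails at once if the yellow button was pressed (value of joint pause above 0.002 m).
It fails at once if the robot touched a tube, the rack or the bottle (contact force between any of the fingers, the arm and red_tube above 0.5 N or contact force between any of the fingers, the arm and blue_tube_a above 0.5 N or contact force between any of the fingers, the arm and blue_tube_b above 0.5 N or contact force between any of the fingers, the arm and white_tube above 0.5 N or contact force between any of the fingers, the arm and rack above 0.5 N or contact force between any of the fingers, the arm and bottle above 0.5 N).
It fails at once if a tube or the bottle was moved or lifted (distance of any of red_tube, blue_tube_a, blue_tube_b, white_tube, bottle from where it was at the start of the episode above 0.012 m).
It also fails if it takes over 40 s, if anything falls off the work surface, if the arm or the gripper's body presses on something with over 40 N, if the wrist force passes 120 N, or if a joint passes its speed limit or range.

## Working session

There is one attempt and no reset: what is moved stays moved. The work goes in short steps, Python scripts to look and compute and a tool call to move; the robot and the scene stay as the last step left them, time stands still between calls to the robot, and variables do not carry over. Pictures are saved under pics/ and viewed, at most 10 in all, crops included, and the job is handed in when it is done.

Besides the shell and the picture viewer there is one more tool, called after ">>>" as name(argument=value, ...), one argument or row to a line, values as JSON. arm_command: Moves the arm, as the interface text tells. Scaled input: -1 to 1 covers 0.4 m each way for a shift and 180 degrees each way for a turn. Its arguments: {"type":"object","properties":{"series":{"type":"string"},"newtons":{"type":"number"}},"required":["series"]}

```bash
mkdir -p pics; cat > h.py <<'E'
import cv2, numpy as np
from workcell import manip, viewer
def shot(n):
    c=viewer.camera(n); return {k:np.array(v) for k,v in c.items()}
def save(c,p): cv2.imwrite(p,c['pixels'][...,::-1].astype(np.uint8))
def ray(c,uv):
    p=cv2.undistortPoints(np.array(uv,float).reshape(1,1,2),c['intrinsics'].astype(float),c['D'].astype(float)).ravel()
    E=c['extrinsics']; R,t=E[:3,:3],E[:3,3]
    return -R.T@t, R.T@np.array([p[0],-p[1],-1.])
def onz(c,uv,z):
    o,d=ray(c,uv); return o+d*(z-o[2])/d[2]
def proj(c,P):
    q=c['extrinsics'][:3,:3]@np.array(P)+c['extrinsics'][:3,3]
    q=q*[1,-1,-1]
    return cv2.projectPoints(q.reshape(1,1,3),np.zeros(3),np.zeros(3),c['intrinsics'].astype(float),c['D'].astype(float))[0].ravel()
E
python3 - <<'E'
from h import *
for n in('scene','top'):
    c=shot(n); save(c,f'pics/{n}0.png'); np.savez(f'{n}0.npz',**c); print(n,onz(c,(320,200),0).round(3),ray(c,(320,200))[0].round(3))
o=manip.get_obs(); print(o)
E
```

```text
scene [ 0.52  -0.125  0.   ] [1.019 0.338 0.547]
top [ 0.616 -0.072  0.   ] [ 0.44  -0.038  0.788]
{'clock': 0.1, 'joint_pos': array([-1.16461244,  0.33277912, -0.06468799,  1.46084005,  0.02158762,
        1.34989753, -0.08851699]), 'joint_velocities': array([-0.0007065 ,  0.00152538,  0.0011572 , -0.00137445,  0.00019971,
       -0.00129379,  0.00146831]), 'tau': array([ 2.36560969e-03, -6.26750135e+01,  4.96806297e-02, -3.92423916e+01,
        1.62742089e-02,  7.11085697e-03,  2.40988635e-05]), 'position': array([0.25973104, 0.56814146, 0.24932215]), 'ee_rot': array([ 2.12759259e-01,  9.77104457e-01, -6.05174958e-04, -1.07511191e-04]), 'ft_force': array([ 0.49078722, -0.70740355, -0.56601092]), 'torque': array([-0.05044763,  0.02232962,  0.04265777]), 'grasp_force': 0.0, 'grip_width': 1.003729030957487}
```

View pics/scene0.png

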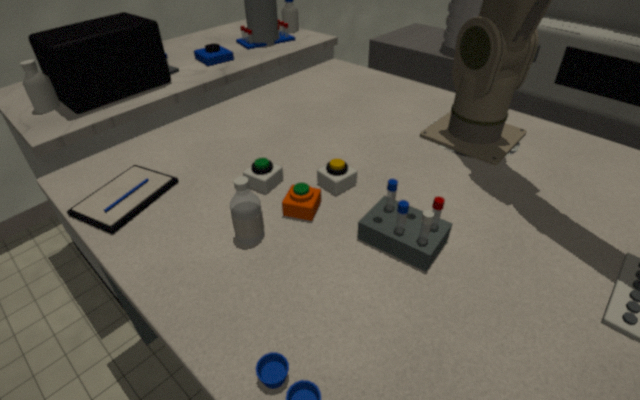

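View pics/top0.png

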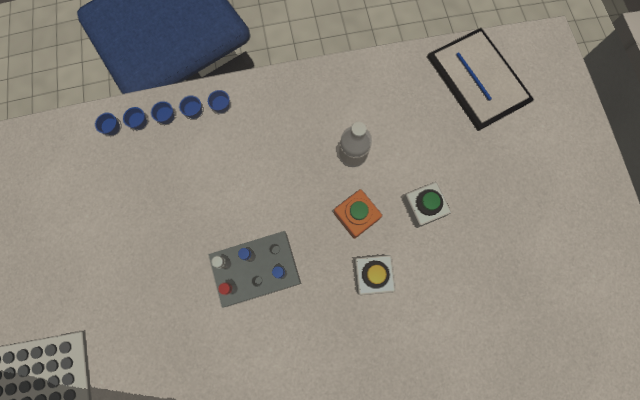

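Candidates for the green button in the top view are the green on a white box with black collar (431,202), the green on an orange box (359,211, the look-alike) and yellow (376,273). I choose the white-box one, seen in the scene view at (262,165). The red cap is at top (225,288) and scene (438,203). The other caps are white (218,262) and blue (244,254 and 278,271).

```bash
python3 - <<'E'
from h import *
C={n:dict(np.load(f'{n}0.npz')) for n in('scene','top')}
rng={'green':[(45,90,30),(85,255,255)],'yellow':[(20,120,60),(32,255,255)],'red':[(0,150,60),(6,255,255)],'blue':[(105,120,40),(125,255,255)]}
pt={}
for n,c in C.items():
    hsv=cv2.cvtColor(c['pixels'].astype(np.uint8),cv2.COLOR_RGB2HSV)
    for k,(a,b) in rng.items():
        m=cv2.inRange(hsv,a,b); N,_,s,ce=cv2.connectedComponentsWithStats(m)
        for i in range(1,N):
            if s[i,4]>25:
                z=.062 if k in('green','yellow') else .105
                print(n,k,s[i].tolist(),ce[i].round(1),onz(c,ce[i],z).round(4)[:2])
c=C['top']
for uv in[(218,262),(244,254),(278,271),(225,288)]: print('cap',onz(c,uv,.11).round(3))
for uv in [(209,254),(286,232),(300,285),(223,306)]: print('rack',onz(c,uv,.045).round(3))
print('bottle',onz(c,(358,131),.14))
im=c['pixels'].astype(np.uint8)[...,::-1]
a=cv2.resize(im[170:310,330:460],None,fx=3,fy=3,interpolation=2);b=cv2.resize(im[220:320,200:310],None,fx=3,fy=3,interpolation=2)
b=cv2.copyMakeBorder(b,0,a.shape[0]-b.shape[0],0,0,0); cv2.imwrite('pics/crop.png',np.hstack([a,b]))
E
```

```text
scene green [254, 158, 16, 11, 129] [261.3 163. ] [ 0.5657 -0.2668]
scene green [294, 183, 15, 12, 136] [300.8 188.1] [ 0.5739 -0.1301]
scene yellow [329, 158, 16, 11, 134] [336.9 163.2] [ 0.4513 -0.1346]
scene red [241, 27, 11, 7, 26] [246.3  29.4] [-0.0476 -1.0758]
scene red [434, 197, 10, 13, 75] [438.9 201.8] [0.4757 0.1299]
scene blue [275, 32, 19, 11, 106] [283.6  37.8] [-0.0595 -0.8512]
scene blue [237, 39, 30, 10, 134] [249.6  43.5] [ 0.0772 -0.8994]
scene blue [195, 46, 38, 19, 450] [213.5  55.8] [ 0.2545 -0.889 ]
scene blue [388, 179, 9, 12, 84] [392.  184.7] [0.4885 0.0361]
scene blue [105, 180, 43, 31, 103] [125.2 195.4] [ 0.855  -0.3278]
scene blue [398, 201, 10, 13, 118] [402.6 206.9] [0.5321 0.0881]
scene blue [256, 353, 32, 35, 865] [272.1 369.6] [0.8943 0.1396]
scene blue [286, 381, 35, 19, 532] [303.2 391.3] [0.8877 0.1855]
top green [423, 192, 17, 18, 233] [431.2 200.5] [ 0.558  -0.2781]
top green [351, 202, 17, 17, 220] [359.  209.8] [ 0.5681 -0.138 ]
top yellow [367, 265, 20, 19, 304] [376.3 274. ] [ 0.4443 -0.1426]
top red [219, 284, 10, 10, 76] [223.6 288.3] [0.4727 0.1264]
top blue [457, 53, 34, 47, 168] [474.   76.6] [ 0.7756 -0.4145]
top blue [208, 93, 21, 17, 197] [218.8 102.3] [0.8202 0.0849]
top blue [180, 96, 21, 20, 222] [191.1 106.7] [0.8223 0.139 ]
top blue [152, 102, 21, 20, 220] [162.9 112.2] [0.8226 0.1943]
top blue [123, 107, 21, 20, 225] [134.7 117.7] [0.8231 0.2499]
top blue [96, 113, 12, 18, 29] [100.4 118.9] [0.8356 0.3175]
top blue [101, 114, 15, 19, 178] [108.3 124.1] [0.821  0.3026]
top blue [239, 248, 10, 11, 85] [243.4 253. ] [0.5259 0.0829]
top blue [272, 267, 11, 11, 92] [277.4 271.7] [0.4823 0.0302]
cap [0.518 0.128 0.11 ]
cap [0.523 0.081 0.11 ]
cap [0.483 0.029 0.11 ]
cap [0.472 0.123 0.11 ]
rack [0.544 0.159 0.045]
rack [0.557 0.007 0.045]
rack [ 0.453 -0.001  0.045]
rack [0.444 0.147 0.045]
bottle [ 0.69425483 -0.15743824  0.14      ]
```

View pics/crop.png

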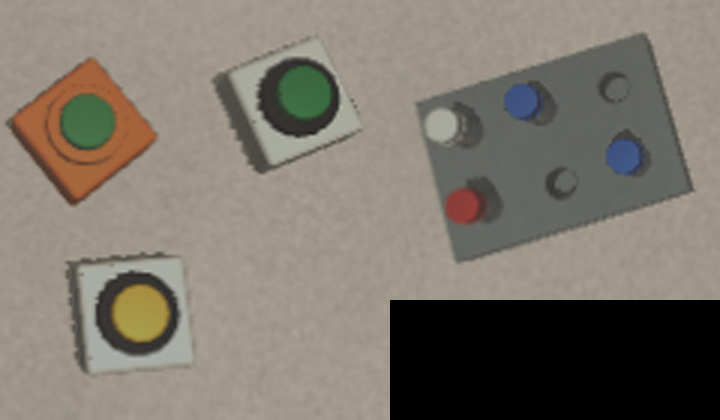

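The crop confirms the choice: the green cap with black collar on the white box, separate from the orange-box look-alike and the yellow button, and a single red cap at the rack's left corner. Sizes check out: hole pitch 46–48 mm, rack 104 x 152 mm, reach 0.49–0.63 m. The green button is at about (0.558, -0.279) and the red cap at about (0.472, 0.125). I'll move high, with the jaws shut.

>>> arm_command(
  series="1 -0.06 -0.04 0 0;1 -0.09 -0.06 0 0;1 -0.1 -0.07 0 0;1 -0.1 -0.07 0 0;1 -0.1 -0.07 0 0;1 -0.1 -0.07 0 0;1 -0.1 -0.07 0 0;1 -0.1 -0.07 0 0;1 -0.09 -0.06 0 0;1 -0.04 -0.03 0 0",
  newtons=20,
)

```text
clock: 1.35
position: [0.4796, 0.1975, 0.2498]
ee_rot: [0.214, 0.977, -0.0, 0.0]
ft_force: [-0.9, 0.7, 0.2]
grip_width: 0.001
grasp_force: 0.0
```

>>> arm_command(
  series="1 -0.038 -0.056 0 0;1 -0.075 -0.111 0 0;1 -0.075 -0.111 0 0;1 -0.075 -0.111 0 0;1 -0.075 -0.111 0 0;1 -0.075 -0.111 0 0;1 -0.075 -0.111 0 0;1 -0.075 -0.111 0 0;1 -0.075 -0.111 0 0;1 -0.038 -0.056 0 0",
)

```text
clock: 2.6
position: [0.5574, -0.2792, 0.2495]
ee_rot: [0.214, 0.977, -0.001, -0.0]
ft_force: [0.1, 0.9, -0.1]
grip_width: 0.001
grasp_force: 0.0
```

>>> arm_command(
  series="1 0 0 0.03 0;1 0 0 0.06 0;1 0 0 0.07 0;1 0 0 0.07 0;1 0 0 0.06 0;1 0 0 0.05 0;1 0 0 0.03 0;1 0 0 0.016 0;1 0 0 0 0;1 0 0 0 0",
)

```text
clock: 3.85
position: [0.5585, -0.2763, 0.0963]
ee_rot: [0.213, 0.977, -0.0, 0.001]
ft_force: [-0.9, 0.1, 0.9]
grip_width: 0.001
grasp_force: 0.0
```

```bash
python3 - <<'E'
from h import *
o=manip.get_obs(); print(o['position'],o['ft_force'])
P=o['position']; tip=P+[0,0,-.019]
ims=[]
for n in('scene','top'):
    c=shot(n); im=c['pixels'].astype(np.uint8)[...,::-1]
    u=proj(c,tip); print(n,u, proj(c,[.558,-.279,.062]))
    x,y=u.astype(int); ims.append(cv2.resize(np.ascontiguousarray(im[max(0,y-60):y+60,x-60:x+60]),(390,390),interpolation=2))
cv2.imwrite('pics/above.png',np.hstack(ims))
E
```

```text
[ 0.55853667 -0.27625412  0.09628849] [-0.93716192  0.13902063  0.93430079]
scene [260.32255076 154.71415695] [260.43241615 159.76316493]
top [432.42165829 198.60786058] [431.6586932  200.38823624]
```

View pics/above.png

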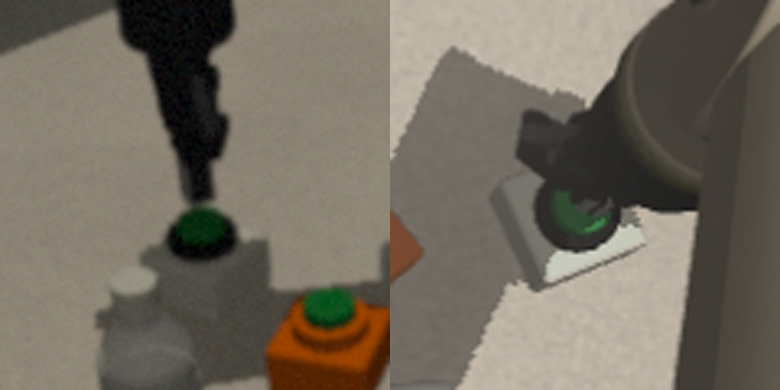

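Left (scene view): the shut fingertips hang just over the green cap at crop (200,210). Right (top view): the tips sit over the cap at crop (590,210). Now the press.

>>> arm_command(
  series="1 0 0 0.015 0;1 0 0 0.012 0;1 0 0 0.01 0;1 0 0 0.006 0;1 0 0 0.005 0;1 0 0 0.004 0;1 0 0 0.002 0;1 0 0 0 0;1 0 0 0 0;1 0 0 0 0",
)

```text
clock: 5.2
position: [0.5581, -0.276, 0.0748]
ee_rot: [0.213, 0.977, 0.0, -0.0]
ft_force: [-5.2, 3.4, 11.9]
grip_width: -0.003
grasp_force: 5.8
```

A force of 12 N with tip height 0.056 m means the button is fully in, against its stop. Releasing and lifting.

>>> arm_command(
  series="1 0 0 0 0;1 0 0 -0.02 0;1 0 0 -0.05 0;1 0 0 -0.07 0;1 0 0 -0.08 0;1 0 0 -0.08 0;1 0 0 -0.07 0;1 0 0 -0.05 0;1 0 0 -0.02 0;1 0 0 0 0",
)

```text
clock: 6.45
position: [0.5583, -0.2761, 0.2504]
ee_rot: [0.213, 0.977, -0.0, 0.0]
ft_force: [0.5, -0.2, -0.7]
grip_width: -0.003
grasp_force: 0.0
```

```bash
python3 - <<'E'
from h import *
from scipy.spatial.transform import Rotation as Ro
o=manip.get_obs(); P=o['position']; d=np.array([.472,.125,P[2]])-P
print(P,o['ft_force'],Ro.from_quat(o['ee_rot']).inv().apply(d)/.4)
E
```

```text
[ 0.55825695 -0.27614291  0.25044757] [ 0.45816727 -0.15616206 -0.73349926] [ 6.13132674e-01  8.22370077e-01 -3.87837887e-04]
```

>>> arm_command(
  series="1 0.035 0.047 0 0;1 0.068 0.091 0 0;1 0.068 0.091 0 0;1 0.068 0.091 0 0;1 0.068 0.091 0 0;1 0.068 0.091 0 0;1 0.068 0.091 0 0;1 0.068 0.091 0 0;1 0.068 0.091 0 0;1 0.034 0.047 0 0",
)

```text
clock: 7.7
position: [0.4706, 0.1274, 0.2491]
ee_rot: [0.211, 0.977, -0.0, -0.001]
ft_force: [-0.5, -0.9, -0.3]
grip_width: 0.001
grasp_force: 0.0
```

```bash
python3 - <<'E'
from h import *
o=manip.get_obs(); P=o['position']; print(P)
c=shot('wrist'); im=c['pixels'].astype(np.uint8)
hsv=cv2.cvtColor(im,cv2.COLOR_RGB2HSV); m=cv2.inRange(hsv,(0,150,50),(6,255,255))
N,_,s,ce=cv2.connectedComponentsWithStats(m)
for i in range(1,N):
    if s[i,4]>40: print(s[i],ce[i],onz(c,ce[i],.108),ray(c,ce[i])[0])
t=shot('top')
hs=cv2.cvtColor(t['pixels'].astype(np.uint8),cv2.COLOR_RGB2HSV)[180:225,400:460]
print('green px top',cv2.inRange(hs,(45,90,30),(85,255,255)).sum()/255)
cv2.imwrite('pics/w.png',np.hstack([im[...,::-1][:,::1]]))
E
```

```text
[0.47061542 0.12738501 0.24905431]
[306 183  21  25 366] [316.26502732 195.19398907] [0.47071195 0.12590644 0.108     ] [0.40143436 0.15756677 0.3736153 ]
green px top 234.0
```

View pics/w.png

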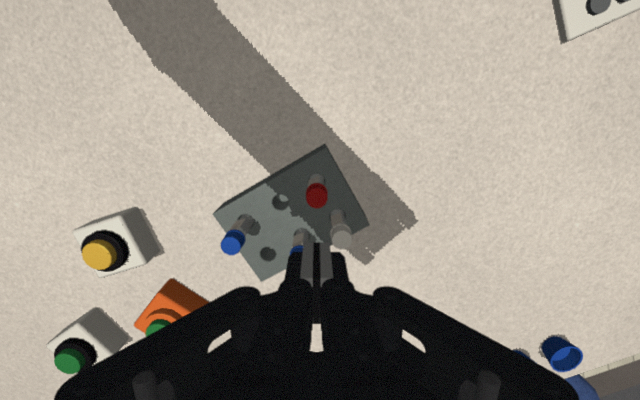

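The wrist view shows the red cap at (316,195), giving (0.471, 0.126), which agrees with the top view; the white cap is at (341,237). The green button's area has its original pixel count, so it is out. Descending to about 2 cm above the cap.

>>> arm_command(
  series="1 -0.004 -0.003 0.015 0;1 0 0 0.03 0;1 0 0 0.04 0;1 0 0 0.045 0;1 0 0 0.04 0;1 0 0 0.035 0;1 0 0 0.025 0;1 0 0 0.015 0;1 0 0 0 0;1 0 0 0 0",
)

```text
clock: 9.05
position: [0.4731, 0.1233, 0.1525]
ee_rot: [0.213, 0.977, 0.0, 0.0]
ft_force: [0.0, -0.3, -0.1]
grip_width: 0.001
grasp_force: 0.0
```

>>> arm_command(
  series="1 0 0 0 0;1 0 0 0 0;1 0 0 0 0;1 0 0 0 0;1 0 0 0 0;1 0 0 0 0;1 0 0 0 0;1 0 0 0 0;1 0 0 0 0;1 0 0 0 0",
)

```text
clock: 10.3
position: [0.4728, 0.1232, 0.152]
ee_rot: [0.213, 0.977, 0.0, -0.0]
ft_force: [1.0, 0.5, 1.0]
grip_width: -0.002
grasp_force: 0.0
```

>>> arm_command(
  series="1 0 0 0 0;1 0 0 0 0;1 0 0 0 0;1 0 0 0 0;1 0 0 0 0;1 0 0 0 0;1 0 0 0 0;1 0 0 0 0;1 0 0 0 0;1 0 0 0 0",
)

```text
clock: 11.55
position: [0.4728, 0.1232, 0.152]
ee_rot: [0.213, 0.977, 0.0, -0.0]
ft_force: [-0.0, -1.0, -0.0]
grip_width: 0.003
grasp_force: 0.0
```

```bash
python3 - <<'E'
from h import *
o=manip.get_obs(); P=o['position']; print(P,o['ee_rot'],o['ft_force'])
ims=[]
for n in('scene','wrist'):
    c=shot(n); im=c['pixels'].astype(np.uint8)
    u=proj(c,P-[0,0,.019]); v=proj(c,[.4715,.1255,.11]); print(n,u,v)
    x,y=v.astype(int); ims.append(cv2.resize(np.ascontiguousarray(im[max(0,y-60):y+60,x-60:x+60,::-1]),(390,390),interpolation=2))
cv2.imwrite('pics/end.png',np.hstack(ims))
E
```

```text
[0.47280004 0.12320684 0.15198622] [ 2.12760527e-01  9.77104373e-01  4.32533534e-05 -1.13009629e-05] [-0.04361418 -0.97505923 -0.00334824]
scene [439.09745456 187.41586681] [438.30005121 197.62305342]
wrist [318.49636484 257.23942367] [320.80548048 235.94546894]
```

View pics/end.png

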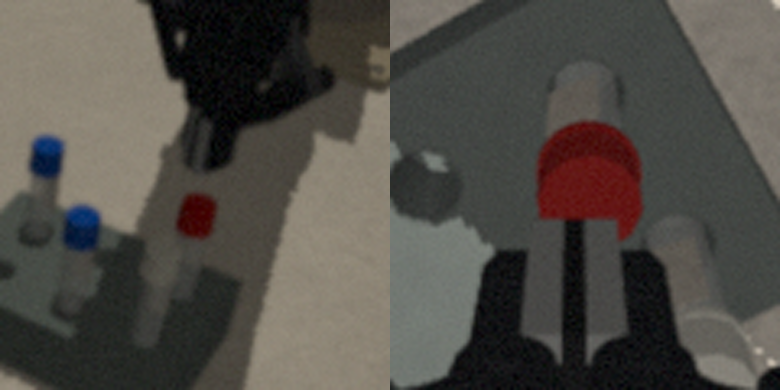

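The scene crop shows the tips about 2 cm above the red cap at (197,215). The wrist crop shows them centred on it to within a few mm, with the tubes upright. The dwell was over 2.5 s, so I'm handing in.

```bash
python3 -c "
from workcell import manip
print(manip.hand_in())"
```

```text
the job is handed in; nothing more can be done
None
```

I pressed the green call button in to its stop (about 12 N) and let it go, and the arm is now holding still about 2 cm above the red cap, centred to within a few mm; I never went near the yellow button, the tubes, rack and bottle were not touched, and the job is handed in, though no verdict came back.

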